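# Balance a swing arm above its assembly fixture

## Task

First swing the red-handled clamp lever of the grey assembly fixture round to the green mark (60 degrees) and leave it there. Then grip the loose cast swing arm at its balance point (the yellow band), lift it, and hold it level and still above the fixture, lined up to be lowered: hub centred over the steel pin with its underside about 5 cm above the pin's tip, tail foot over the fork. Do not let the arm touch the fixture and leave the other things on the table alone; finish still holding the arm there.

Things in the scene. Friction and masses are not known exactly. Their poses are not given: they have to be found in the camera images.
- fixture: Fixed grey assembly fixture. Origin on the table surface directly under the hub pin; x runs along the seat from pin to fork, z up. Base plate 285 x 96 x 12 mm (x from -50 to 235 mm, y from -48 to 48 mm). Steel pin at x=y=0, 18 mm thick, tip 60 mm above the table. At x = 200 mm a fork with two prongs (inner gap 38 mm along y, tops 50 mm above the table). On the +y side stand the lever and a white arc scale, which reaches to y = 170 mm, 12 mm high.
- clamp_lever (a joint): Angle of the clamp lever about a vertical axis, rad, range 0 to 1.75. At 0 the lever points along the fixture's +x; it grows counter-clockwise seen from above, towards the fixture's +y. The green mark on the white scale is at 1.047 (60 degrees); the thin black marks are 15 degrees apart from 0 to 90. No spring: the lever stays where it is left, and it takes about 2 N at the handle to move it.
- lever_handle (a point): On the axis of the lever's upright red round handle, 66 mm above the table, a good height to pinch it. Handle 14 mm thick, from 34 (top of the lever bar) to 85 mm above the table, 70 mm from the pivot. The tall sampler tower and analyser stand behind and left of it (about x > 0.55 with y > 0.33 m, base frame): come from the front or right.
- lever_pivot (a point): On the lever's vertical turning axis, 66 mm above the table; fixed on the fixture at x = 85 mm, y = 70 mm. The pivot post is 24 mm thick and ends 76 mm above the table; a clamp nose 8 mm thick sticks out 63 mm from it at right angles to the lever, towards the seat at angle 0, tops 74 mm above the table.
- pin_top (a point): Centre of the tip of the fixture's steel pin, 60 mm above the table.
- fork_rest (a point): Centre of the tail rest between the fork's prongs, 20 mm above the table, 200 mm from the pin.
- swing_arm: Loose cast arm, 0.57 kg give or take 30 %, lying level on the table on its hub and its tail foot. Origin at the centre of the hub's underside; x along the beam from hub to tail, z up. Steel hub: round, 52 mm diameter, 45 mm high, with a vertical bore of 24 mm. Beam: straight, 16 mm wide (y) and 16 mm high, from the hub to x = 205 mm, its underside 26 mm and its top 42 mm above the hub's underside. Tail foot 18 x 26 x 28 mm at x = 200 mm.
- hub_bore (a point): Centre of the hub's underside (same point as the origin of the swing arm).
- balance_band (a point): Balance point of the swing arm: in the middle of the beam's section at the yellow painted band (22 mm long), 58.5 mm from the hub's axis towards the tail, 34 mm above the hub's underside. The beam is 16 mm wide here.
- tail_foot (a point): Centre of the underside of the swing arm's tail foot, 200 mm from the hub's axis.
- timer: Bystander: small beige bench timer lying on its back, 66 x 60 x 20 mm, loose; origin under its centre.
- tape_roll: Bystander: roll of beige tape lying flat, 84 mm diameter, 19 mm high, loose; origin under its centre.
- bottle_wash: Bystander: small white bottle with blue cap, 38 mm diameter, 70 mm high, loose; origin under its centre.
- petri_dish: Bystander: clear petri dish, 62 mm diameter, 13 mm high, loose; origin under its centre.
- beaker: Bystander: clear plastic beaker, 57 mm diameter, 70 mm high, loose; origin under its centre.

How it is judged (in metres and radians):
On the way, in this order (a step that is already met when the one before it is completed fails the run):
1. the clamp lever stands at the green mark, let go, with the swing arm still in its place (value of joint clamp_lever between 0.942 and 1.152 rad and contact force between the fingers and fixture below 0.2 N and distance of swing_arm from where it was at the start of the episode below 0.02 m), for 0.2 s.
2. the swing arm is lifted clear of the table, gripped at its yellow band (height (world z) of each of hub_bore, tail_foot above 0.03 m and contact force between the fingers and swing_arm above 1 N and x of the grasp point in the frame of swing_arm between 0.0425 and 0.0745 m), for 0.2 s.
At the end, for the whole second after the job is handed in: Lever within 6 deg of 60. Only the gripper carries the arm: gripped within 16 mm of its balance point, level within 4 deg, at rest, hub within 12 mm of the pin axis, tail foot within 18 mm of the fork centre in plan, hub underside 30 to 70 mm above the pin tip (value of joint clamp_lever between 0.942 and 1.152 rad and horizontal distance between hub_bore and pin_top below 0.012 m and horizontal distance between tail_foot and fork_rest below 0.018 m and z of hub_bore in the frame of pin_top between 0.03 and 0.07 m and angle between swing_arm's own z axis and vertical below 0.07 rad and x of the grasp point in the frame of swing_arm between 0.0425 and 0.0745 m and contact force between the fingers and swing_arm above 1 N and contact force between swing_arm and fixture below 0.1 N and linear speed of swing_arm below 0.02 m/s and angular speed of swing_arm below 0.15 rad/s); the arm keeps its last pose, push and grip.
It fails at once if the swing arm strikes the fixture (contact force between swing_arm and fixture above 2 N).
It fails at once if a bystander is pushed away by more than 2 cm (distance of any of timer, tape_roll, bottle_wash, petri_dish, beaker from where it was at the start of the episode above 0.02 m).
It also fails if it takes over 64 s, if anything falls off the work surface, if the arm or the gripper's body presses on something with over 40 N, if the wrist force passes 120 N, or if a joint passes its speed limit or range.

## Robot

A 6-joint arm with a two-finger parallel gripper is mounted at the origin on a cart in front of the work surface, level with it; the furniture and walls round the work are solid. World frame = base frame: x ahead of the robot, y to its left, z up, the work surface at z = 0. Lengths are in mm, angles in rad, forces in N, time in s.
With the tool pointing down it reaches from about 250 to 800 mm from the base axis. Payload 8.5 kg.
Tool frame: the origin (TCP) lies midway between the tips of the shut fingers; the grasp point (between the pads) lies hold_point_z behind it (hold_point_z is the distance from the TCP to the grasp point, in mm); x points along the fingers, y is the direction in which the jaws open and shut, and the axes are right-handed (so a half turn about x gives the same grasp; the last joint's range is limited). The gripper opens to 85 mm and grips with 20 to 120 N. Pads are 22 mm wide; open, the fingers measure 114 mm over their backs; the gripper's body (76 mm by 85 mm) begins 54 mm behind the grasp point. The pads swing forward as they close: fully open they stand 13 mm farther back than shut.
Start: joints at [1.282, 0.238, -0.013, 1.319, 0, 1.571], TCP at [149.507, 503.216, 231.276] pointing down, gripper open.
Joint ranges: [-2.66, 2.66], [-1.03, 1.9], [-1.14, 1.46], [-1.82, 2.27], [-1.45, 1.34], [-3.14, 3.14]. Speed limits (rad/s): [2.22, 2.22, 2.79, 3.14, 3.14, 3.14].

## Interface

Orientations are given as [roll, pitch, yaw] about the fixed x, y, z axes, in that order (R = Rz(yaw) Ry(pitch) Rx(roll)).
In Python, from cell import * gives the robot as it stands.
- The arm moves only by the shell command python3 -m jog 'ROWS' [OPENING] [FORCE]. ROWS is text: rows parted by semicolons, each of 4 numbers parted by spaces: the shift along the tool's x, y, z in cm, then the turn about the tool's x in rad. A call has 1 to 5 rows; each row shifts and turns the commanded pose from where the row before left it, along the tool's axes as they then stand; what a row does not reach is not made up. A row lasts 1/12 s, in which the tool goes at most 41.7 mm and 7.16 degrees, less where a joint would pass 70% of its speed; a pose out of reach is approached as far as the arm can. A call with a gripper value outside its range is refused whole. OPENING is the finger opening in cm, from 0 to 8.54, set as the call begins (- or left out, the last holds). The fingers move at their own pace and stop on an object; FORCE is the grip in N (left out, the last holds). Time passes only in rows, so rows that do not move let the fingers close. It gives the time, the measured TCP pose, the force and the opening at its end, in the units of the state.
- observe(): the state, without advancing time (a new reading comes with each control period).
- camera(name): name is "side" or "top"; returns a dict with "image" (384x512x3 uint8, red, green, blue), "K" (3x3 intrinsics, pixels), "view" (4x4, takes a point from world to camera coordinates). Camera axes: x right, y down, z forward; pixel columns grow to the right and rows downward; lengths in mm; the calibration is good to about 2 mm. A picture is of the moment at which its call begins. There is no depth.
- finish_job(): hands the job in, once; it reports no verdict.
Trained networks look in a picture, given as the dict that the camera call returned (one of the last four; its "shot" number tells which), for a name from the list of things; names that differ only in an ending like _2 or _b are one class to them, and where a whole thing is asked for, a point or a joint stands for the part that bears it (a point fixed in the world has none). Each returns a list of dicts, best first, with "confidence" (0 to 1); they miss things now and then, are a little off and sometimes report something else, mostly with a low value. They report only what shows in the picture. A call takes as long as a camera call.
- find_in(picture, name): "point" ([x, y, z] in mm, in world coordinates, good to about 4 mm: the middle of the surface that is visible of it).
The state is a dict: "time": time; "joint_pos": joint angles; "joint_velocities": joint speeds; "tau": joint torques, N m; "tcp_pos": TCP position; "ee_rot": TCP orientation; "contact_force": force on the tool from outside, world axes, zero at the start; "wrist_torque": the same for the moment, N m; "width": finger opening in mm.
Only numpy, scipy, OpenCV 4.12 (cv2) and the standard library are available. Lean on these libraries where they do the work, as an engineer would, in place of code of your own. Each camera call takes 0.05 s, during which the arm holds its last target.

## Working session

There is one attempt and no reset: what is moved stays moved. The work goes in short steps, Python scripts to look and compute and a shell command to move; the robot and the scene stay as the last step left them, time stands still between calls to the robot, and variables do not carry over. Pictures are saved under pics/ and viewed, and the job is handed in when it is done.

```bash
mkdir -p pics; ls; python3 - <<'E'
from cell import *
import cv2
s=observe(); print({k:s[k] for k in s})
for n in("side","top"):
    p=camera(n); cv2.imwrite(f"pics/{n}0.png",p["image"][:,:,::-1])
    print(n,p["K"],p["view"])
    for nm in("clamp_lever","lever_handle","lever_pivot","pin_top","fork_rest","swing_arm","hub_bore","balance_band","tail_foot","fixture","beaker","bottle_wash","petri_dish","timer","tape_roll"):
        try: print(nm,[([round(v) for v in d["point"]],round(d["confidence"],2)) for d in find_in(p,nm)[:2]])
        except Exception as e: print(nm,e)
E
```

```text
pics
{'time': 0.0, 'joint_pos': array([ 1.28197672e+00,  2.38795939e-01, -1.42376494e-02,  1.31919272e+00,
       -2.90162750e-06,  1.57082438e+00]), 'joint_velocities': array([-0.00055014,  0.00040108, -0.00016744, -0.00054879, -0.00086838,
        0.00044676]), 'tau': array([-4.83562253e-04, -5.38776970e+01,  3.46436656e+01,  1.85621803e-02,
       -1.60768054e-04, -3.80248775e-05]), 'tcp_pos': array([149.41690469, 502.86783158, 230.67613226]), 'ee_rot': array([-1.56873914,  1.56936634, -1.85758679]), 'contact_force': array([-0.1033555 ,  0.22144958, -0.56176085]), 'wrist_torque': array([ 0.01235524,  0.00832881, -0.0394611 ]), 'width': 85.74924576156289}
side [[499.95889174   0.         255.24906605]
 [  0.         499.95889174 189.47670029]
 [  0.           0.           1.        ]] [[-9.53999940e-01 -2.99470859e-01 -1.41887173e-02  4.92574095e+02]
 [-9.55879923e-02  3.48681169e-01 -9.32354213e-01  1.18557571e+02]
 [ 2.84160255e-01 -8.88109592e-01 -3.61267633e-01  1.79917064e+03]
 [ 0.00000000e+00  0.00000000e+00  0.00000000e+00  1.00000000e+00]]
clamp_lever [([542, 146, 51], 0.5
[... 966 characters left out ...]
6196e+03]
 [ 0.00000000e+00  0.00000000e+00  0.00000000e+00  1.00000000e+00]]
clamp_lever [([299, -201, 14], 0.68), ([548, 138, 74], 0.55)]
lever_handle [([546, 141, 72], 0.69), ([549, 90, 13], 0.26)]
lever_pivot [([552, 95, 9], 0.84)]
pin_top [([552, 88, 6], 0.69)]
fork_rest [([551, 90, 12], 0.7), ([300, -203, 16], 0.27)]
swing_arm [([540, -217, 45], 0.97)]
hub_bore [([541, -222, 41], 0.96)]
balance_band [([539, -220, 39], 0.55)]
tail_foot [([543, -216, 40], 0.86)]
fixture [([554, 86, 12], 0.98)]
beaker [([540, -434, 32], 0.52)]
bottle_wash [([358, 388, 52], 0.51)]
petri_dish [([297, 268, 15], 0.75)]
timer [([474, 433, 23], 0.93), ([540, -434, 30], 0.62)]
tape_roll [([298, -202, 17], 0.87)]
```

```bash
python3 - <<'E'
import cv2
a=cv2.imread("pics/top0.png"); 
cv2.imwrite("pics/top0b.png",cv2.resize(a,(800,600),interpolation=cv2.INTER_CUBIC))
c=a[110:280,120:320] if 0 else a[120:290,150:376]
cv2.imwrite("pics/top0c.png",cv2.resize(a[120:280,190:390],(800,600) if 0 else (800,640))[:600])
E
```

```text
(no output)
```

View pics/top0b.png

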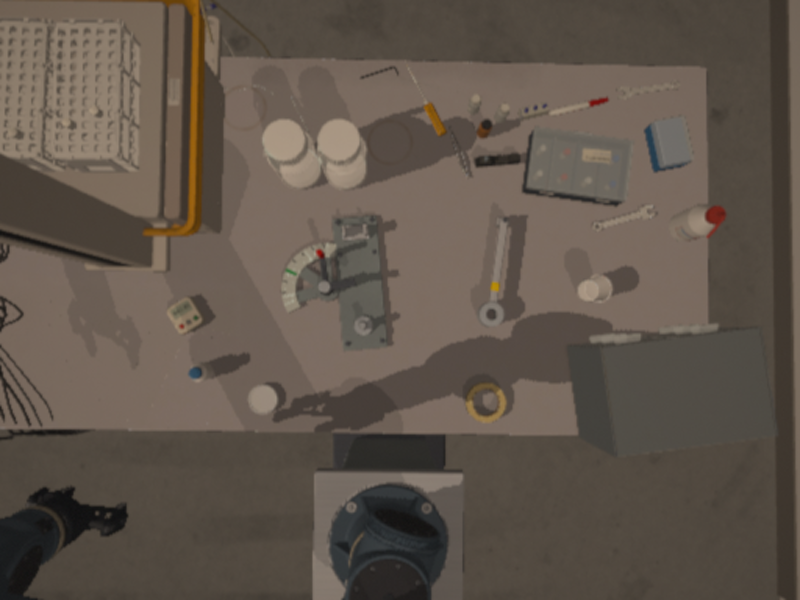

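View pics/side0.png

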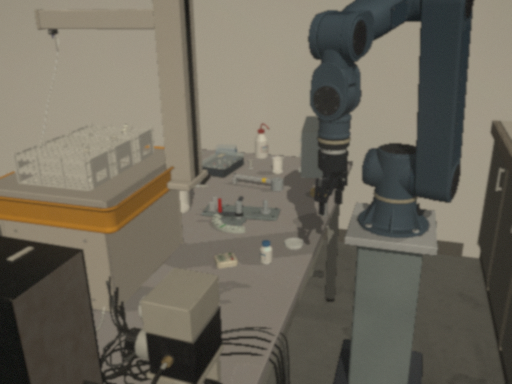

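```bash
python3 - <<'E'
import cv2
a=cv2.imread("pics/top0.png"); 
cv2.imwrite("pics/f0.png",cv2.resize(a[130:230,170:260],None,fx=6.6,fy=6,interpolation=cv2.INTER_CUBIC))
cv2.imwrite("pics/s0.png",cv2.resize(a[130:220,290:350],None,fx=6,fy=6,interpolation=cv2.INTER_CUBIC))
E
```

```text
(no output)
```

View pics/f0.png

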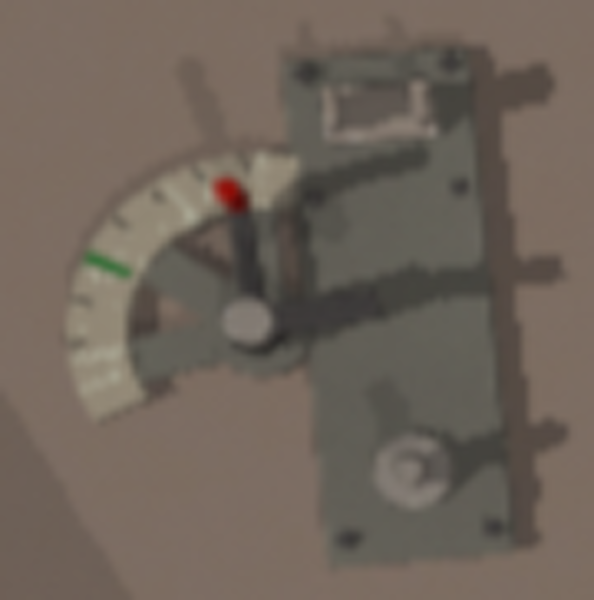

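View pics/s0.png

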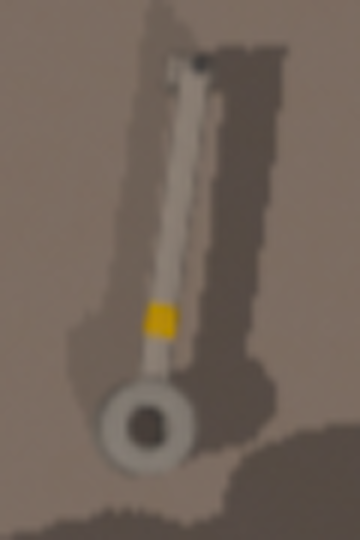

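```bash
cat > h.py <<'E'
import numpy as np
def back(p,u,v,z):
    K=np.array(p["K"]);V=np.array(p["view"]);R=V[:3,:3];t=V[:3,3]
    d=R.T@np.linalg.solve(K,[u,v,1]);c=-R.T@t
    return c+d*(z-c[2])/d[2]
def proj(p,X):
    V=np.array(p["view"]);x=np.array(p["K"])@(V[:3,:3]@np.array(X)+V[:3,3]);return x[:2]/x[2]
E
python3 - <<'E'
from cell import *
from h import *
p=camera("top")
def f(u,v,z): return back(p,(u+.5)/6.6-.5+170,(v+.5)/6-.5+130,z)
def s(u,v,z): return back(p,(u+.5)/6-.5+290,(v+.5)/6-.5+130,z)
np.set_printoptions(precision=1,suppress=True)
for n,a in dict(TL=(285,50,12),TR=(487,48,12),BR=(535,545,12),BL=(330,565,12),pin=(408,468,60),fork=(378,108,50),piv=(247,322,76),hand=(229,192,85),green=(107,264,12)).items(): print(n,f(*a))
for n,a in dict(hub=(149,426,45),band=(162,321,42),tail=(196,62,42)).items(): print(n,s(*a))
E
```

```text
TL [693.6 131.7  12. ]
TR [696.5  29.2  12. ]
BR [419.5   0.6  12. ]
BL [407.  103.5  12. ]
pin [460.4  63.2  60. ]
fork [655.4  81.7  50. ]
piv [536.1 141.1  76. ]
hand [603.8 150.1  85. ]
green [572.2 219.1  12. ]
hub [ 487.4 -205.9   45. ]
band [ 544.9 -213.1   42. ]
tail [ 687.5 -230.7   42. ]
```

```bash
cat > st.py <<'E'
import sys
from cell import *
import cell
from scipy.spatial.transform import Rotation as Ro
from h import *
np.set_printoptions(precision=2,suppress=True)
def go(target,s=None):
    "print offset in tool cm to world target (mm)"
    s=s or observe(); R=Ro.from_euler('xyz',s["ee_rot"]).as_matrix()
    return R.T@(np.array(target)-s["tcp_pos"])/10
def yawjaw(s=None):
    s=s or observe(); R=Ro.from_euler('xyz',s["ee_rot"]).as_matrix(); return np.degrees(np.arctan2(R[1,1],R[0,1]))
E
python3 - <<'E'
from st import *
print([n for n in dir(cell) if not n.startswith('__')], getattr(cell,'hold_point_z',None))
s=observe(); print(s["time"],Ro.from_euler('xyz',s["ee_rot"]).as_matrix(),yawjaw()); print(go((400,150,230)), go((606,150,230)))
import cv2
p=camera("top")
a=p["image"]; hsv=cv2.cvtColor(a,cv2.COLOR_RGB2HSV).astype(int)
m=((hsv[...,0]<8)|(hsv[...,0]>172))&(hsv[...,1]>150)&(hsv[...,2]>60)
ys,xs=np.nonzero(m[160-20:190,190:230]); print(list(zip(xs+190,ys+140)))
for X in [(534+70*np.cos(t),141+70*np.sin(t),85) for t in np.radians([5.6,10,15,20])]: print(X,proj(p,X),proj(p,(X[0],X[1],34)))
E
```

```text
['MotionError', 'camera', 'find_in', 'finish_job', 'hold_point_z', 'observe'] 18.700000000000003
1.65 [[-0.    0.28  0.96]
 [-0.    0.96 -0.28]
 [-1.   -0.    0.  ]] 73.45349488686371
[  0.13 -26.72  34.07] [  0.13 -20.86  53.82]
[(np.int64(203), np.int64(160)), (np.int64(204), np.int64(160)), (np.int64(205), np.int64(160)), (np.int64(203), np.int64(161)), (np.int64(204), np.int64(161)), (np.int64(205), np.int64(161)), (np.int64(203), np.int64(162)), (np.int64(204), np.int64(162)), (np.int64(205), np.int64(162)), (np.int64(206), np.int64(162)), (np.int64(204), np.int64(163)), (np.int64(205), np.int64(163)), (np.int64(206), np.int64(163)), (np.int64(205), np.int64(164)), (np.int64(206), np.int64(164))]
(np.float64(603.6659179987282), np.float64(147.83080298314047), 85) [205.   161.64] [206.7  163.71]
(np.float64(602.9365427108546), np.float64(153.15537243668513), 85) [203.31 161.85] [205.07 163.9 ]
(np.float64(601.6148078402348), np.float64(159.11733315717646), 85) [201.4  162.23] [203.24 164.27]
(np.float64(599.7784834550135), np.float64(164.9414100327968), 85) [199.54 162.78] [201.46 164.8 ]
```

```bash
python3 -m jog '0 -2.4 3.1 0;0 -2.4 3.1 0;0 -2.4 3.1 0;0 -2.4 3.1 0;0 -2.4 3.1 0' 5; python3 -m jog '0 -2.4 3.1 0;0 -2.4 3.1 0;0 -2.4 3.1 0;0 -2.4 3.1 0;0 -2.4 3.1 0';python3 -m jog '0 -2.6 3.1 0;0 0 0 -0.11;0 0 0 -0.11;0 0 0 -0.11;0 0 0 -0.11'
python3 - <<'E'
from st import *
s=observe();print(s["joint_pos"],yawjaw(),go((604,151,180)),go((604,151,48)))
E
```

```text
time: 2.12
tcp_pos: [264.5, 342.6, 231.4]
ee_rot: [0.802, 1.57, 0.514]
contact_force: [0.1, 0.5, 0.1]
width: 49.9
time: 2.53
tcp_pos: [379.1, 183.1, 231.6]
ee_rot: [0.662, 1.57, 0.373]
contact_force: [1.3, 1.5, 0.2]
width: 50.2
time: 2.95
tcp_pos: [400.9, 150.6, 231.3]
ee_rot: [-1.616, 1.571, -1.461]
contact_force: [-0.1, -0.2, -0.1]
width: 49.5
[ 0.36  0.07 -0.22  1.28 -0.    0.2 ] 98.89367680714093 [ 5.13 -3.1  20.08] [18.33 -3.1  20.08]
```

```bash
python3 -m jog '0 -0.62 4.02 0;0 -0.62 4.02 0;0 -0.62 4.02 0;0 -0.62 4.02 0;0 -0.62 4.02 0' 5; python3 -m jog '3 0 0 0;3 0 0 0;3 0 0 0;0 0 0 0'
python3 - <<'E'
from st import *
import cv2
s=observe();print(s["joint_pos"],yawjaw(),go((604,151,48)))
p=camera("top");print(proj(p,(604,151,85)))
cv2.imwrite("pics/f1.png",cv2.resize(p["image"][110:210,160:260,::-1],None,fx=5,fy=5,interpolation=cv2.INTER_CUBIC))
p=camera("side");print(proj(p,(604,151,85)),proj(p,(604,151,34)))
cv2.imwrite("pics/g1.png",cv2.resize(p["image"][140:260,170:320,::-1],None,fx=5,fy=5,interpolation=cv2.INTER_CUBIC))
E
```

```text
time: 3.37
tcp_pos: [605.8, 150.5, 231.2]
ee_rot: [-0.14, 1.57, 0.011]
contact_force: [0.6, 0.1, 0.8]
width: 50.0
time: 3.7
tcp_pos: [601.1, 149.8, 135.2]
ee_rot: [-3.038, 1.561, -2.887]
contact_force: [-1.2, -0.3, -0.3]
width: 50.6
[ 0.24  0.45  0.05  1.18 -0.    0.09] 98.64831948053242 [8.72 0.08 0.39]
[204.   161.52]
[219.24 198.95] [219.8  211.89]
```

View pics/g1.png

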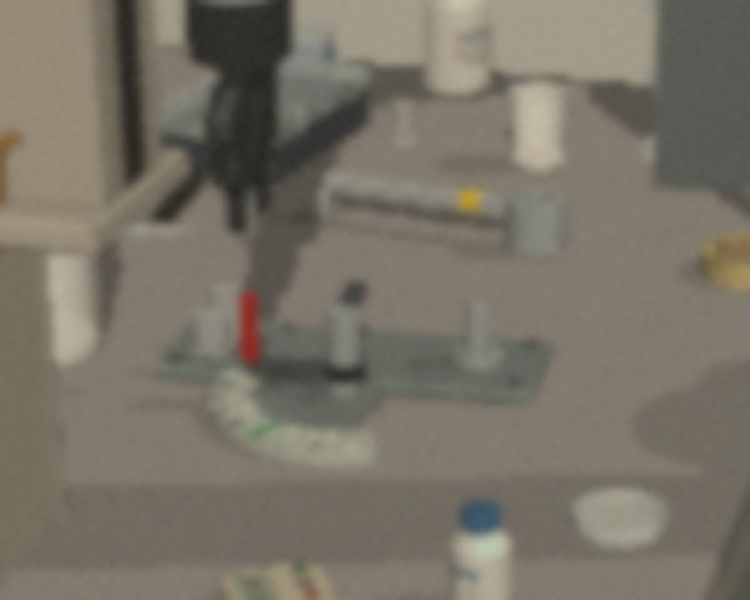

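View pics/f1.png

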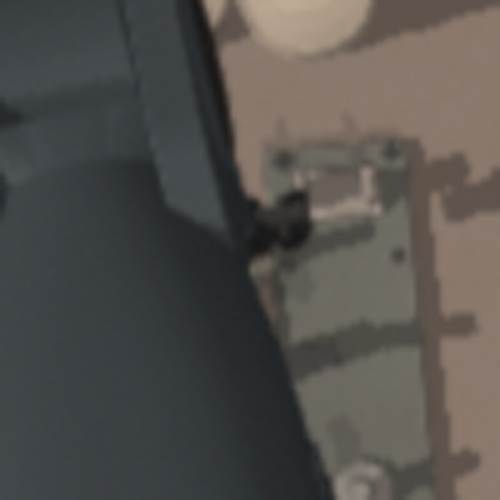

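```bash
python3 -m jog '2 0 0 0;2 0 0 0;2 0 0 0;0 0 0 0;0 0 0 0' 
python3 - <<'E'
from st import *
print(yawjaw(),go((603.5,151,48)))
E
```

```text
time: 4.22
tcp_pos: [604.5, 150.9, 83.0]
ee_rot: [0.002, 1.57, 0.153]
contact_force: [-0.0, 0.6, 0.6]
width: 49.6
98.66978450793982 [ 3.5   0.02 -0.1 ]
```

```bash
python3 -m jog '1.75 0 -0.1 0;1.75 0 0 0;0 0 0 0' ; python3 -m jog '0 0 0 0;0 0 0 0;0 0 0 0;0 0 0 0;0 0 0 0' 0 30;  python3 -m jog '0 0 0 0;0 0 0 0;0 0 0 0' 0 30
python3 - <<'E'
from st import *
s=observe();print(yawjaw(),s["width"],s["contact_force"],s["tcp_pos"])
E
```

```text
time: 4.47
tcp_pos: [602.8, 150.6, 46.3]
ee_rot: [-2.876, 1.57, -2.725]
contact_force: [-0.2, -0.2, -0.7]
width: 50.1
time: 4.88
tcp_pos: [604.3, 150.8, 48.4]
ee_rot: [0.017, 1.568, 0.168]
contact_force: [-0.8, -1.0, 7.4]
width: 13.1
time: 5.13
tcp_pos: [604.3, 150.8, 48.4]
ee_rot: [0.015, 1.568, 0.166]
contact_force: [0.8, -0.3, 6.8]
width: 13.5
98.6631502026801 13.478958511416472 [ 0.8  -0.28  6.77] [604.28 150.83  48.37]
```

```bash
python3 -m jog '0 0.78 -0.04 -0.1115;0 0.78 -0.04 -0.1115;0 0.78 -0.04 -0.1115;0 0 0 0' 
python3 - <<'E'
from st import *
s=observe();print(yawjaw(),s["width"],s["contact_force"],s["wrist_torque"],s["tcp_pos"])
E
```

```text
time: 5.47
tcp_pos: [595.9, 173.5, 48.3]
ee_rot: [-0.547, 1.569, -0.054]
contact_force: [-3.0, -2.2, 8.9]
width: 13.5
118.26180796334187 13.535707619714133 [-3.   -2.18  8.86] [-0.39  0.56  0.17] [595.92 173.45  48.32]
```

```bash
python3 -m jog '0 0.78 -0.04 -0.1115;0 0.78 -0.04 -0.1115;0 0.78 -0.04 -0.1115;0 0 0 0' ; python3 -m jog '0 0.78 -0.04 -0.1115;0 0.78 -0.04 -0.1115;0 0.78 -0.04 -0.1115;0 0 0 0;0 0 0 0' 
python3 - <<'E'
from st import *
import cv2
s=observe();print(yawjaw(),s["width"],s["contact_force"],s["wrist_torque"],s["tcp_pos"])
d=s["tcp_pos"]-np.array([534.8,141,0]);print(np.hypot(*d[:2]),np.degrees(np.arctan2(d[1],d[0])))
p=camera("side")
cv2.imwrite("pics/g2.png",cv2.resize(p["image"][140:260,170:320,::-1],None,fx=5,fy=5,interpolation=cv2.INTER_CUBIC))
E
```

```text
time: 5.8
tcp_pos: [581.1, 191.1, 48.3]
ee_rot: [-1.89, 1.569, -1.062]
contact_force: [-3.9, -5.8, 10.6]
width: 13.6
time: 6.22
tcp_pos: [562.0, 202.5, 48.2]
ee_rot: [-2.433, 1.567, -1.279]
contact_force: [-4.8, -11.9, 12.2]
width: 13.6
156.1586470429018 13.596757504448126 [ -4.77 -11.88  12.2 ] [-2.17  0.8   0.1 ] [562.   202.51  48.23]
67.2568162457585 66.14794079020304
```

View pics/g2.png

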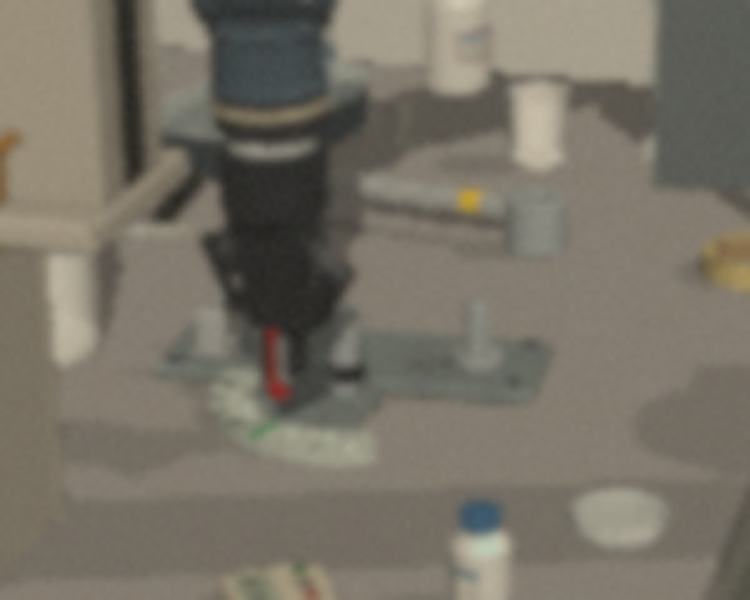

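```bash
python3 -m jog '0 0 0 0;0 0 0 0;0 0 0 0;0 0 0 0' 4.5; python3 -m jog '-3 0 0 0;-3 0 0 0;-3 0 0 0;-3 0 0 0;-3 0 0 0'
python3 - <<'E'
from st import *
from scipy.optimize import least_squares
P=np.array([(604.3,150.8),(595.9,173.5),(581.1,191.1),(562,202.5)])
print(least_squares(lambda q:np.hypot(*(P-q).T)-70,[535,141]).x)
s=observe();print(yawjaw(),s["joint_pos"])
E
```

```text
time: 6.6
tcp_pos: [562.5, 204.6, 46.5]
ee_rot: [-0.428, 1.57, 0.727]
contact_force: [-0.1, 0.4, 0.2]
width: 45.1
time: 7.02
tcp_pos: [562.1, 204.5, 197.7]
ee_rot: [1.861, 1.571, 3.016]
contact_force: [1.0, -0.2, -0.5]
width: 45.1
[535.61 137.77]
156.17286091565427 [ 0.35  0.38  0.1   1.29  0.   -0.81]
```

```bash
R='0 0 0 0.1163'; python3 -m jog '0 0 0 0.1163;0 0 0 0.1163;0 0 0 0.1163;0 0 0 0.1163;0 0 0 0.1163' 6; python3 -m jog '0 0 0 0.1163;0 0 0 0.1163;0 0 0 0.1163;0 0 0 0.1163;0 0 0 0.1163'; python3 -m jog '0 0 0 0.1163;0 0 0 0'
python3 - <<'E'
from st import *
s=observe();print(yawjaw(),s["joint_pos"],go((545,-213,200)))
E
```

```text
time: 7.43
tcp_pos: [562.3, 204.5, 196.3]
ee_rot: [1.78, 1.571, 2.348]
contact_force: [0.1, 0.7, 0.1]
width: 59.7
time: 7.85
tcp_pos: [562.3, 204.5, 196.1]
ee_rot: [-3.071, 1.57, -3.085]
contact_force: [0.1, -0.4, 0.3]
width: 60.1
time: 8.02
tcp_pos: [562.3, 204.5, 196.2]
ee_rot: [-2.895, 1.571, -3.025]
contact_force: [-0.7, 0.1, -0.7]
width: 59.9
82.5685600668547 [0.35 0.38 0.1  1.29 0.   0.48] [ -0.38 -41.62   3.69]
```

```bash
python3 -m jog '0 -4.1 0.36 0;0 -4.1 0.36 0;0 -4.1 0.36 0;0 -4.1 0.36 0;0 -4.1 0.36 0' ; python3 -m jog '0 -4.1 0.36 0;0 -4.1 0.36 0;0 -4.1 0.36 0;0 0 0 0'
python3 - <<'E'
from st import *
import cv2
s=observe();print(yawjaw(),go((545,-213,200)))
p=camera("top")
cv2.imwrite("pics/f3.png",cv2.resize(p["image"][120:230,160:330,::-1],None,fx=4.5,fy=4.5,interpolation=cv2.INTER_CUBIC))
p=camera("side")
cv2.imwrite("pics/g3.png",cv2.resize(p["image"][140:260,170:320,::-1],None,fx=5,fy=5,interpolation=cv2.INTER_CUBIC))
E
```

```text
time: 8.43
tcp_pos: [554.4, -2.8, 196.4]
ee_rot: [0.245, 1.571, 0.126]
contact_force: [1.3, -0.6, -0.7]
width: 59.9
time: 8.77
tcp_pos: [549.7, -130.9, 196.3]
ee_rot: [-1.322, 1.569, -1.448]
contact_force: [0.5, 0.3, -0.7]
width: 59.9
82.80133031664714 [-0.36 -8.2   0.56]
```

View pics/f3.png

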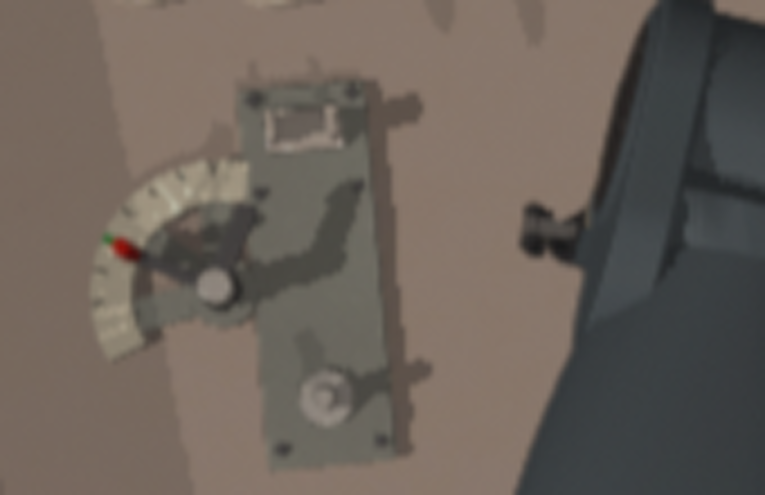

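View pics/g3.png

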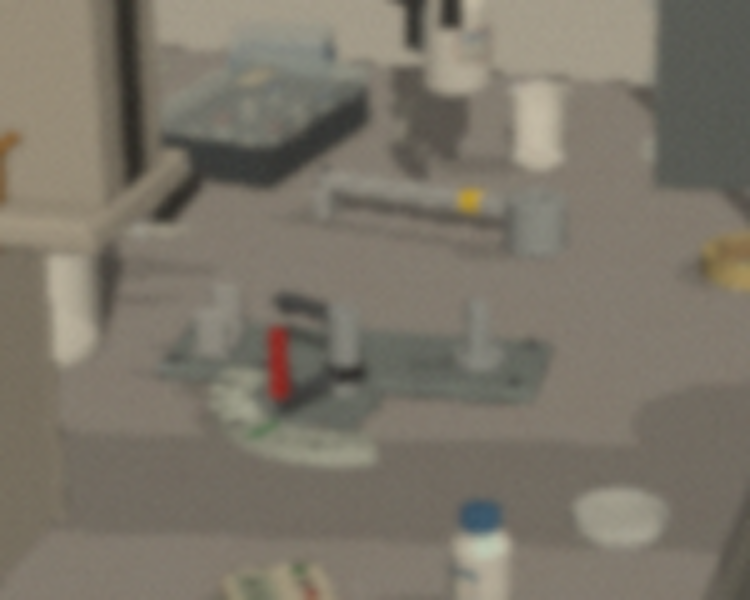

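```bash
python3 - <<'E'
from st import *
import cv2
p=camera("top")
a=p["image"]; hsv=cv2.cvtColor(a,cv2.COLOR_RGB2HSV).astype(int)
m=((hsv[...,0]<8)|(hsv[...,0]>172))&(hsv[...,1]>150)&(hsv[...,2]>60)
m[:,:170]=0;m[:,230:]=0;m[:140]=0;m[190:]=0
ys,xs=np.nonzero(m);print(xs.mean(),ys.mean(),len(xs),xs.min(),xs.max(),ys.min(),ys.max())
h=back(p,xs.mean(),ys.mean(),65); f=lambda u,v,z: back(p,(u+.5)/4.5-.5+160,(v+.5)/4.5-.5+120,z)
pv=f(215,287,76);pin=f(325,396,60)
# green line ends visible
g=f(107,239,12)
print(h,pv,pin,g)
for pp in (pv,np.array([535.6,137.8,0]),np.array([536,139.5,0])):
  d=h-pp; e=g-pp; print(np.degrees(np.arctan2(d[1],d[0])),np.hypot(d[0],d[1]),np.degrees(np.arctan2(e[1],e[0])))
for t in (59,62,65.6,69,72):
  c=np.array([536,139.5]);r=np.radians(t); print(t,[proj(p,(c[0]+70*np.cos(r),c[1]+70*np.sin(r),z)) for z in (85,34)])
E
```

```text
187.375 174.9375 16 185 190 173 177
[562.61 205.49  65.  ] [535.67 139.86  76.  ] [460.29  61.75  60.  ] [574.97 227.15  12.  ]
67.67550421472035 70.94254162126006 65.75710579338946
68.24349875031287 72.87955647395482 66.2188022040377
68.03524490703946 71.15285659826473 66.02797523794496
59 [array([188.37, 171.35]), array([190.72, 173.04])]
62 [array([187.77, 172.35]), array([190.15, 174.  ])]
65.6 [array([187.13, 173.59]), array([189.53, 175.19])]
69 [array([186.59, 174.79]), array([189.01, 176.35])]
72 [array([186.18, 175.88]), array([188.62, 177.39])]
```

```bash
python3 -m jog '0 -4.1 0.26 0;0 -4.1 0.26 0;0 0 0 0' ; python3 -m jog '3 0 0 0;3 0 0 0;3 0 0 0;3 0 0 0;0 0 0 0'
python3 - <<'E'
from st import *
import cv2
s=observe();print(yawjaw(),go((545,-213,15.5)))
p=camera("side")
cv2.imwrite("pics/g4.png",cv2.resize(p["image"][140:220,210:300,::-1],None,fx=7,fy=7,interpolation=cv2.INTER_CUBIC))
E
```

```text
time: 9.17
tcp_pos: [545.3, -210.3, 196.2]
ee_rot: [-1.318, 1.569, -1.442]
contact_force: [-0.0, -0.5, -0.3]
width: 59.9
time: 9.58
tcp_pos: [542.2, -203.8, 71.2]
ee_rot: [2.885, 1.562, 2.764]
contact_force: [-0.7, -0.1, 0.8]
width: 60.1
83.08400486862791 [ 5.56 -0.89  0.43]
```

View pics/g4.png

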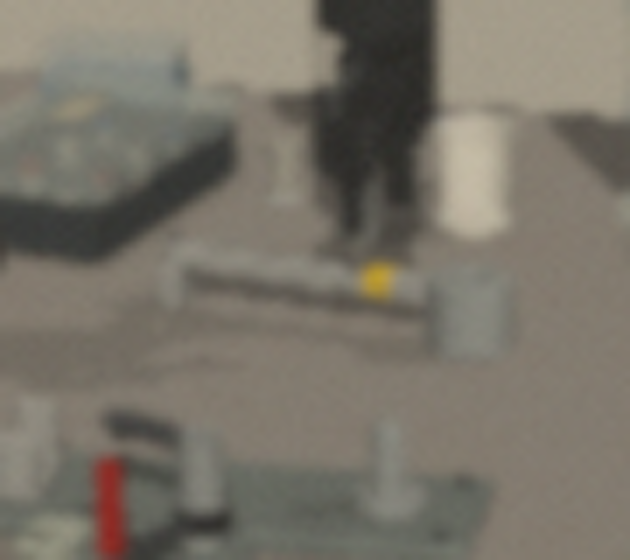

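```bash
python3 -m jog '0 0 0 0;0 0 0 0'
python3 - <<'E'
from st import *
s=observe();print(yawjaw(),go((545,-213,15.5)))
p=camera("side"); print(proj(p,(545,-213,42)),proj(p,(545,-205,34)), back(p,264-.43,180-.43,38))
E
```

```text
time: 9.8
tcp_pos: [546.6, -206.5, 78.4]
ee_rot: [-0.253, 1.568, -0.376]
contact_force: [-0.0, 0.7, 0.8]
width: 59.8
82.95834562558146 [ 6.29 -0.66 -0.09]
[263.67 178.44] [263.15 180.83] [ 544.57 -209.97   38.  ]
```

```bash
python3 -m jog '1.5 -0.65 -0.1 0;1.5 0 0 0;1.5 0 0 0;1.5 0 0 0;0 0 0 0';python3 -m jog '0 0 0 0;0 0 0 0'
python3 - <<'E'
from st import *
s=observe();print(yawjaw(),go((545,-213,15.5)))
E
```

```text
time: 10.27
tcp_pos: [542.8, -212.8, 15.5]
ee_rot: [2.936, 1.57, 2.812]
contact_force: [0.3, 0.5, -1.3]
width: 59.7
time: 10.43
tcp_pos: [544.3, -213.4, 18.0]
ee_rot: [-0.275, 1.569, -0.399]
contact_force: [0.2, 0.1, -0.1]
width: 60.1
82.86923937368385 [0.25 0.05 0.06]
```

Close on the band.

```bash
python3 -m jog '0.2 0 0.05 0;0 0 0 0;0 0 0 0;0 0 0 0;0 0 0 0' 0 80;python3 -m jog '0 0 0 0;0 0 0 0;0 0 0 0;0 0 0 0'
python3 - <<'E'
from st import *
import cv2
s=observe();print(yawjaw(),s["tcp_pos"],s["width"],s["contact_force"],s["wrist_torque"])
E
```

```text
time: 10.85
tcp_pos: [544.2, -213.5, 15.1]
ee_rot: [-0.64, 1.569, -0.765]
contact_force: [-0.3, -1.5, 5.9]
width: 14.7
time: 11.18
tcp_pos: [544.2, -213.6, 15.1]
ee_rot: [-0.632, 1.569, -0.757]
contact_force: [-1.5, -1.6, 5.1]
width: 14.8
82.83915896555553 [ 544.18 -213.59   15.1 ] 14.818932759995784 [-1.53 -1.62  5.12] [-0.2   0.24 -0.12]
```

```bash
python3 -m jog '-1 0 0 0;-1.5 0 0 0;-2 0 0 0;-2 0 0 0;-2 0 0 0';python3 -m jog '-2 0 0 0;-2 0 0 0;-2 0 0 0;-1.5 0 0 0;0 0 0 0';python3 -m jog '0 0 0 0;0 0 0 0;0 0 0 0;0 0 0 0'
python3 - <<'E'
from st import *
import cv2
s=observe();print(yawjaw(),s["tcp_pos"],s["width"],s["contact_force"],s["wrist_torque"])
p=camera("side")
cv2.imwrite("pics/g5.png",cv2.resize(p["image"][110:220,180:310,::-1],None,fx=5.4,fy=5.4,interpolation=cv2.INTER_CUBIC))
p=camera("top")
cv2.imwrite("pics/f5.png",cv2.resize(p["image"][110:230,170:370,::-1],None,fx=4,fy=4,interpolation=cv2.INTER_CUBIC))
E
```

```text
time: 11.6
tcp_pos: [543.1, -212.7, 100.2]
ee_rot: [2.809, 1.569, 2.685]
contact_force: [1.0, 0.2, -4.0]
width: 14.6
time: 12.02
tcp_pos: [544.9, -213.4, 177.6]
ee_rot: [-0.228, 1.567, -0.353]
contact_force: [1.2, -0.7, -5.0]
width: 14.7
time: 12.35
tcp_pos: [543.1, -212.8, 173.1]
ee_rot: [2.939, 1.569, 2.814]
contact_force: [0.2, 0.4, -4.7]
width: 14.7
82.86167248901819 [ 543.1  -212.84  173.09] 14.717106599785092 [ 0.23  0.45 -4.66] [ 0.01  0.03 -0.07]
```

View pics/g5.png

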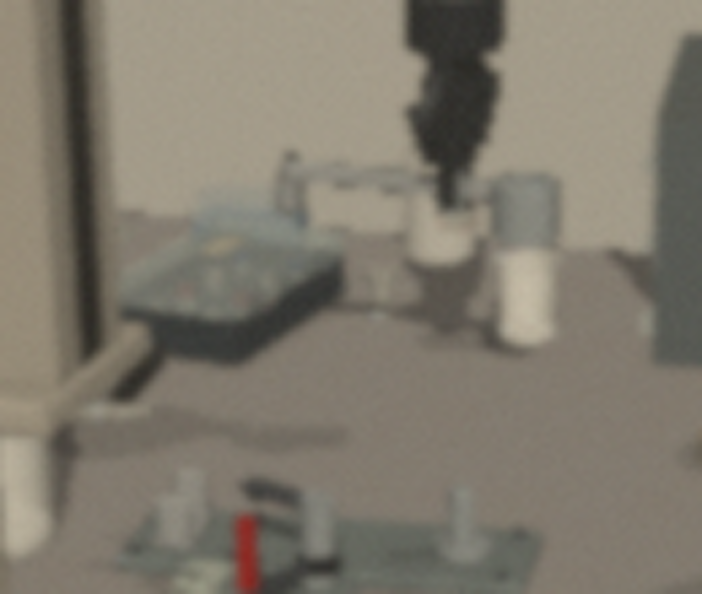

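View pics/f5.png

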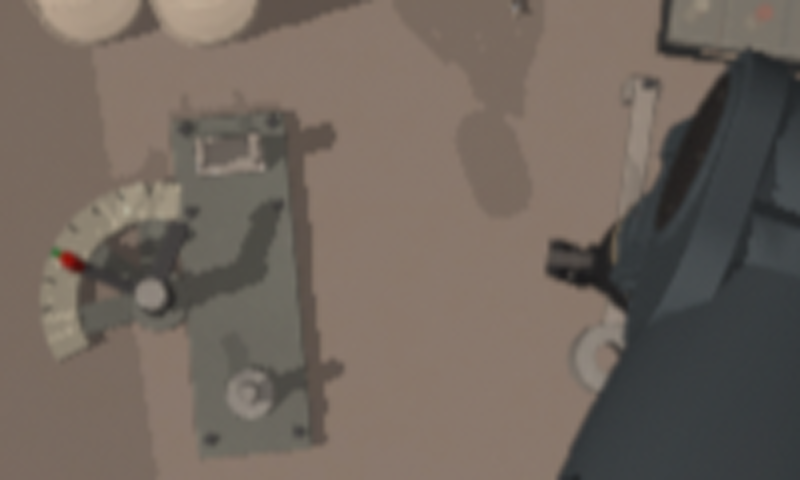

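```bash
python3 -m jog '0 0 0 -0.055;0 0 0 -0.06;0 0 0 -0.06;0 0 0 -0.05;0 0 0 0'
python3 - <<'E'
from st import *
s=observe();print(yawjaw(),s["tcp_pos"],go((516.9,67.8,173)))
E
```

```text
time: 12.87
tcp_pos: [543.6, -213.1, 173.9]
ee_rot: [2.805, 1.57, 2.908]
contact_force: [-1.1, 0.0, -4.2]
width: 14.3
95.88082922128847 [ 543.63 -213.07  173.93] [ 0.1  28.21  0.22]
```

```bash
python3 -m jog '0 1 0 0;0 1.8 0.05 0;0 2.4 0.05 0;0 2.4 0.05 0;0 2.4 0.05 0';python3 -m jog '0 2.4 0 0;0 2.4 0 0;0 2.4 0 0;0 2.4 0 0;0 2.4 0 0';python3 -m jog '0 2.4 0 0;0 1.8 0 0;0 1 0 0;0 0 0 0;0 0 0 0'
python3 - <<'E'
from st import *
import cv2
s=observe();print(yawjaw(),s["tcp_pos"],go((516.9,67.8,125)),s["contact_force"],s["wrist_torque"])
p=camera("side")
cv2.imwrite("pics/g6.png",cv2.resize(p["image"][130:240,180:310,::-1],None,fx=5.4,fy=5.4,interpolation=cv2.INTER_CUBIC))
p=camera("top")
cv2.imwrite("pics/f6.png",cv2.resize(p["image"][110:230,170:310,::-1],None,fx=5,fy=5,interpolation=cv2.INTER_CUBIC))
E
```

```text
time: 13.28
tcp_pos: [535.3, -112.1, 174.1]
ee_rot: [2.566, 1.57, 2.664]
contact_force: [0.6, -0.1, -4.0]
width: 14.2
time: 13.7
tcp_pos: [523.1, 7.6, 174.3]
ee_rot: [2.62, 1.571, 2.718]
contact_force: [0.8, 0.7, -3.8]
width: 14.9
time: 14.12
tcp_pos: [518.4, 58.0, 174.3]
ee_rot: [-1.711, 1.57, -1.611]
contact_force: [0.8, -0.0, -5.1]
width: 14.5
95.77955590539649 [518.35  57.99 174.3 ] [ 4.93  0.99 -0.05] [ 0.78 -0.   -5.09] [-0.03 -0.   -0.  ]
```

View pics/g6.png

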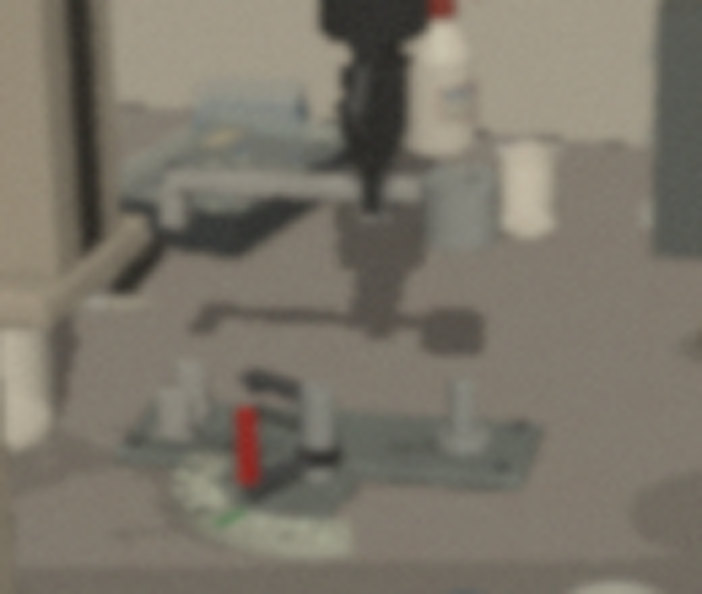

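View pics/f6.png

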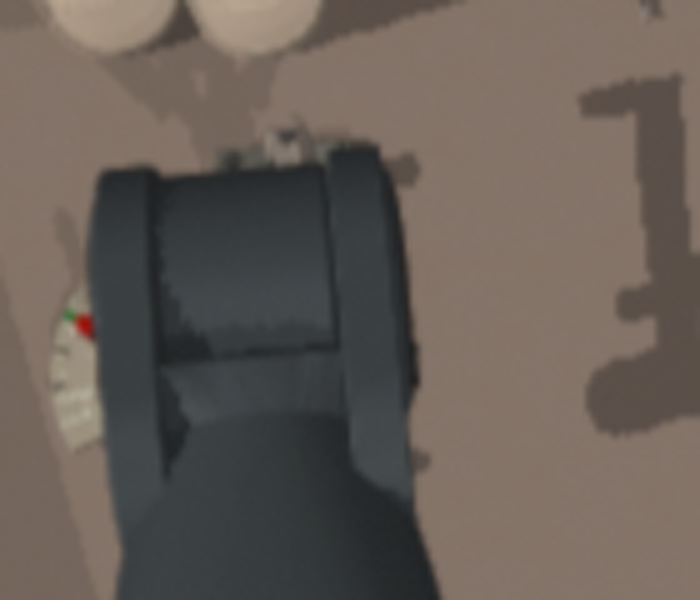

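```bash
python3 -m jog '0 0.6 0 0;0 0.4 -0.05 0;0.8 0 0 0;1 0 0 0;1.2 0 0 0';python3 -m jog '1.1 0 0 0;0.8 0 0 0;0 0 0 0;0 0 0 0;0 0 0 0';python3 -m jog '0 0 0 0;0 0 0 0;0 0 0 0;0 0 0 0;0 0 0 0'
python3 - <<'E'
from st import *
import cv2
s=observe();print(yawjaw(),s["tcp_pos"],go((516.9,67.8,125)),s["contact_force"],s["wrist_torque"])
p=camera("side")
cv2.imwrite("pics/g7.png",cv2.resize(p["image"][150:240,180:310,::-1],None,fx=6,fy=6,interpolation=cv2.INTER_CUBIC))
b=s["tcp_pos"]; y=np.radians(yawjaw()-90)
def A(x,dy,z): return (b[0]+(x-57.5)*np.cos(y)-dy*np.sin(y), b[1]+(x-57.5)*np.sin(y)+dy*np.cos(y), b[2]-15.1+z)
for n,X in dict(hubL=A(0,0,45),hubU=A(0,0,0),tail=A(200,0,0),beamend=A(205,0,42),pin=(459.7,62,60),piv=(535.7,139.5,76)).items():
  q=proj(p,X); print(n,np.array(X),q,(q-[180,150]+.5)*6-.5)
p=camera("top")
cv2.imwrite("pics/f7.png",cv2.resize(p["image"][110:230,170:310,::-1],None,fx=5,fy=5,interpolation=cv2.INTER_CUBIC))
E
```

```text
time: 14.63
tcp_pos: [517.1, 67.5, 143.5]
ee_rot: [-0.337, 1.57, -0.237]
contact_force: [0.5, 0.2, -5.0]
width: 14.9
time: 15.05
tcp_pos: [517.2, 67.6, 125.5]
ee_rot: [-0.315, 1.57, -0.215]
contact_force: [0.7, 0.8, -3.3]
width: 14.4
time: 15.47
tcp_pos: [517.1, 67.6, 125.5]
ee_rot: [-0.231, 1.57, -0.13]
contact_force: [-1.0, 0.7, -3.7]
width: 14.9
95.75121620085503 [517.1   67.62 125.49] [ 0.05  0.02 -0.02] [-0.95  0.75 -3.72] [-0.   -0.03  0.03]
hubL [459.89  61.86 155.39] [264.35 176.09] [508.61 159.02]
hubU [459.89  61.86 110.39] [264.44 187.64] [509.17 228.32]
tail [658.88  81.9  110.39] [212.   184.46] [194.5  209.29]
beamend [663.85  82.41 152.39] [210.19 173.82] [183.66 145.4 ]
pin [459.7  62.   60. ] [264.58 200.35] [510.01 304.59]
piv [535.7 139.5  76. ] [238.21 202.01] [351.78 314.57]
```

View pics/g7.png

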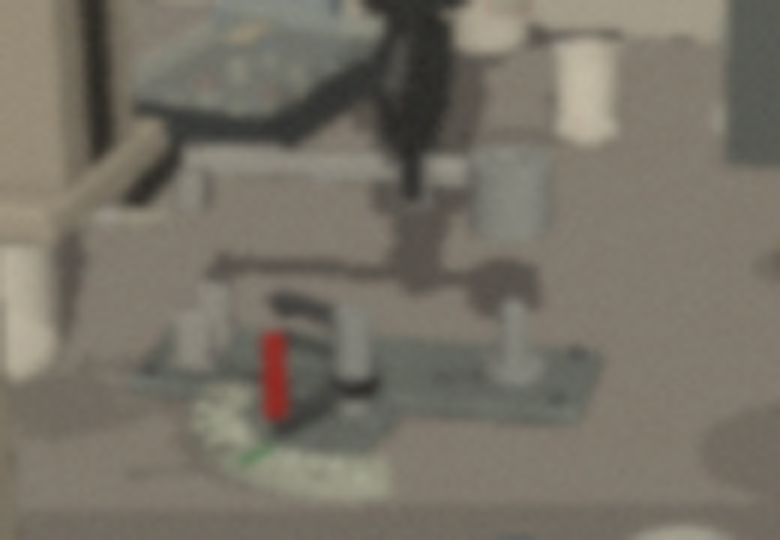

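View pics/f7.png

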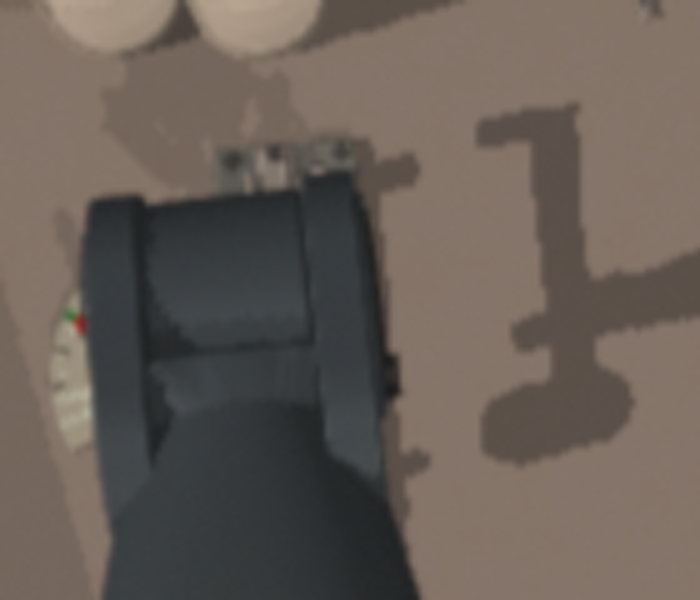

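```bash
python3 - <<'E'
from st import *
import cv2
p=camera("top"); s=observe()
b=s["tcp_pos"]; y=np.radians(yawjaw()-90)
def A(x,dy,z): return (b[0]+(x-57.5)*np.cos(y)-dy*np.sin(y), b[1]+(x-57.5)*np.sin(y)+dy*np.cos(y), b[2]-15.1+z)
for X in [A(205,8,42),A(205,-8,42),A(209,13,28),A(209,-13,28)]: print((proj(p,X)-[185,120]+.5)*10-.5)
for dy in(-19,19):
  t=np.radians(5.8); print('fork',(proj(p,(459.7+200*np.cos(t)-dy*np.sin(t),62+200*np.sin(t)+dy*np.cos(t),50))-[185,120]+.5)*10-.5)
cv2.imwrite("pics/f8.png",cv2.resize(p["image"][120:160,185:260,::-1],None,fx=10,fy=10,interpolation=cv2.INTER_CUBIC))
E
```

```text
[376.07 197.41]
[429.33 193.03]
[361.6  194.45]
[447.12 187.41]
fork [479.95 265.51]
fork [363.45 275.25]
```

View pics/f8.png

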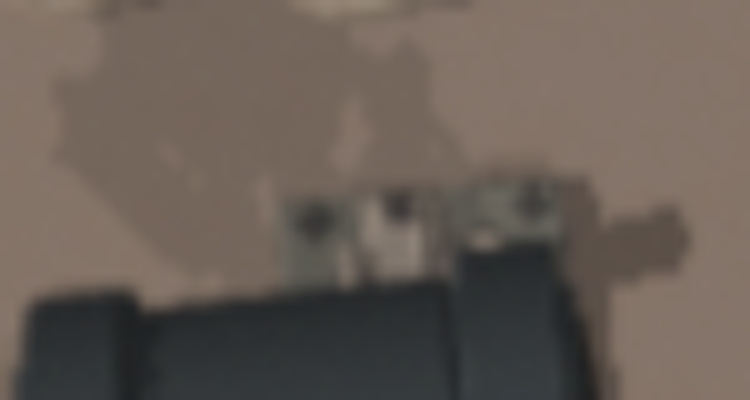

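```bash
python3 -m jog '0 0 -0.15 0;0 0 0 0;0 0 0 0;0 0 0 0;0 0 0 0'; python3 -m jog '0 0 0 0;0 0 0 0;0 0 0 0;0 0 0 0;0 0 0 0'
python3 - <<'E'
from st import *
s=observe();print(yawjaw(),s["tcp_pos"],s["joint_velocities"],s["width"],s["time"])
print(finish_job())
E
```

```text
time: 16.03
tcp_pos: [515.5, 67.5, 125.3]
ee_rot: [-1.276, 1.571, -1.176]
contact_force: [-0.3, -0.2, -4.0]
width: 14.1
time: 16.45
tcp_pos: [515.5, 67.5, 125.3]
ee_rot: [-2.071, 1.571, -1.97]
contact_force: [-0.4, -0.3, -4.1]
width: 14.7
95.75418735325894 [515.52  67.46 125.29] [-0.  0. -0.  0. -0.  0.] 14.69133413613641 16.45
the job is handed in; nothing more can be done
None
```

I swung the lever to the green mark and let it go. I then gripped the swing arm at its yellow band, lifted it, and handed the job in at 16.5 s with the arm held still above the fixture. `finish_job` gives no verdict, so these are my own checks from the cameras and the state.

- **Lever:** about 62° by the top camera and by the release point. That is roughly 2° past the mark and inside the ±6° allowed.
- **Grip:** about 57–58 mm from the hub axis (nominal 58.5). The finger opening was 14.7 mm and the carried weight read about 4 N. That is a little under the nominal 0.57 kg, but within the stated spread.
- **Hold:** the hub underside is about 50 mm above the pin tip. The arm looks level within about 1°, and the joint speeds were zero.
- **Alignment:** by the top-camera estimate the hub was within a millimetre of the pin. The side view disagreed by about 2.5 mm in x, so I shifted 1.5 mm between the two; both are well inside the 12 mm limit. The tail foot appeared centred over the fork within about 3 mm.
- **Not confirmed:** the gripper hid the hub from the top camera in the final pose. I took no picture after the last 1.5 mm shift. I did not re-measure the bystanders, though the forces and pictures gave no sign that anything was touched.

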